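Count along the lane rack by touch and slide the caramel pot into the third lane

ROBOT

A 6-joint arm with a two-finger parallel gripper is mounted at the origin on the work surface. World frame = base frame: x ahead of the robot, y to its left, z up, the work surface at z = 0. Lengths are in m, angles in degrees, forces in N, time in s.
With the tool pointing down it reaches from about 0.25 to 0.725 m from the base axis. Payload 9.7 kg.
Tool frame: the origin (TCP) lies on the centre line of the jaws, within the pads' length; the fingertips stand bot.nose_length ahead of it and the grasp point (between the pads) lies 11 mm behind it (bot.nose_length is the distance from the TCP to the fingertips, in m); z points along the fingers, y is the line along which they close (so a half turn about z gives the same grasp; the last joint's range is limited). The gripper opens to 85 mm and grips with 20 to 120 N. Pads are 22 mm wide; open, the fingers measure 114 mm over their backs; the gripper's body (76 mm by 85 mm) begins 54 mm behind the grasp point. The pads swing forward as they close: fully open they stand 13 mm farther back than shut.
Start: joints at [-69.271, 4.979, 10.078, 95.1, 0, 90], TCP at [0.195, -0.514, 0.239] pointing down, gripper open.
Joint ranges: [-179.16, 179.16], [-48.56, 103.87], [-65.8, 70.77], [-126.05, 130.52], [-82.76, 87.17], [-180, 180]. Speed limits (degrees/s): [127.2, 127.2, 147.25, 180, 180, 180].

INTERFACE

Orientations are given as [roll, pitch, yaw] about the fixed x, y, z axes, in that order (R = Rz(yaw) Ry(pitch) Rx(roll)).
In Python, from workcell import bot gives the robot as it stands. The module is installed in compiled form; this text tells all that it offers.
- The arm moves only by the shell command python3 -m inch 'ROWS' [OPENING] [FORCE]. ROWS is JSON, a list of rows, each a list of 4 numbers: the shift along the world's x, y, z in cm, then the turn about the world's z in degrees. A call has exactly 8 rows; each row is the pose to reach, as a shift and turn from the pose commanded when the call began; what a row does not reach only later rows make up. A row lasts 1/8 s, in which the tool goes at most 62.5 mm and 10.7 degrees, less where a joint would pass 70% of its speed; a pose out of reach is approached as far as the arm can. A call with a gripper value outside its range is refused whole. OPENING is the finger opening in cm, from 0 to 8.54, set as the call begins (- or left out, the last holds). The fingers move at their own pace and stop on an object; FORCE is the grip in N (left out, the last holds). Time passes only in rows, so rows that repeat a pose let the fingers close, or fill a call up. It gives the time, the measured TCP pose, the force, the opening and the grip force at its end, in the units of the state.
- bot.get_obs(): the state, without advancing time (a new reading comes with each control period).
- bot.camera(name): name is "scene" or "top" or "wrist"; returns a dict with "img" (480x640x3 uint8, red, green, blue), "fovy" (degrees; the focal length in pixels is half the picture's height over the tangent of half this angle, whatever the lens; pixels are square), "cx", "cy" (the principal point, pixels), "R" (3x3) and "t" (3): a world point X has camera coordinates R X + t; the wrist camera has in their place "mount" (4x4, takes a point from camera to tool coordinates, whose origin is the TCP and whose axes are the flange's). Camera axes: x right, y down, z forward; pixel columns grow to the right and rows downward; lengths in m; the calibration is good to about 2 mm. A picture is of the moment at which its call begins: read the wrist's pose just before it. There is no depth.
- bot.job_done(): hands the job in; it is judged then, once.
Trained networks look in a picture, given as the dict that the camera call returned (one of the last four; its "shot" number tells which), for a name from the list of things; names that differ only in an ending like _2 or _b are one class to them, and where a whole thing is asked for, a point or a joint stands for the part that bears it (a point fixed in the world has none). Each returns a list of dicts, best first, with "score" (0 to 1); they miss things now and then, are a little off and sometimes report something else, mostly with a low value. They report only what shows in the picture. A call takes as long as a camera call.
- bot.find_in(thing, picture): "point" ([column, row] in pixels, amid what is visible of it).
- bot.landmark_of(thing, picture): "point" ([column, row] in pixels: a listed point, or the origin of a listed thing).
The state is a dict: "time": time; "q": joint angles; "qd": joint speeds; "joint_efforts": joint torques, N m; "ee_pos": TCP position; "tcp_rot": TCP orientation; "wrist_force": force on the tool from outside, world axes, zero at the start; "torque": the same for the moment, N m; "opening": finger opening in m; "grasp_force": force on a finger pad.
Only numpy, scipy, OpenCV 4.12 (cv2) and the standard library are available. Lean on these libraries where they do the work, as an engineer would, in place of code of your own. Each camera call takes 0.05 s, during which the arm holds its last target. There are 200 camera calls.

TASK

With the fingertips closed together, run them lightly along the top of the wire rack's sprung back rail, keeping in touch with it, from the first gap (the left, blue-capped end) over the second to the third gap and no further, counting the gaps as you go. Then push the yellow-lidded dessert pot along the table into that third gap from the front until it stands fully home against the backstop, and take the hand away. Slide the pot upright, never lift it or tip it, and leave the pots already in the rack and the ramekin where they are.

Things in the scene. Friction and masses are not known exactly. Their poses are not given: they have to be found in the camera images.
- rack: Fixed white-coated wire lane rack (sizes in mm), 432 wide (y), 45 high; x to its back, away from the robot, y to its left end, z up; origin on the table below the back wires. Seven 6 mm wire dividers at y = 216, 144, 72, 0, -72, -144, -216 from x = 0 to rounded noses at x = -91 part six lanes (gaps), 66 clear, open to the front (-x). Backstop wires across the back: front at x = -3. No floor: pots slide on the table.
- rail: The rack's straight grey back rail, 16 mm in diameter, along the rack's y; origin at its middle, 80 mm above the rack's origin, top 88 mm above the table. Blue cap at the left end, grey cap at the right. A black sloped collar (20 mm across, 16 long) sits over each divider: a small bump between gaps. Sprung: it yields straight down up to 8 mm, 2 N to start and 0.8 N more per mm, and springs back.
- gap1 (a point): Point on the table in the first gap from the left (the blue-capped end): rack x = -30, y = 180 mm, where the middle of a pot home against the backstop stands. The blue-lidded pot is there. The rail passes 30 mm behind it, 88 mm up.
- gap3 (a point): Point on the table in the third gap from the left: rack x = -30, y = 36 mm, where the middle of a pot stands when home against the backstop. The gap is empty at the start.
- caramel_pot: The part to push: brown dessert pot with a yellow foil lid, an upright cylinder 54 mm in diameter, 44 high, 80 to 155 g; a thin foil tab sticks out 7 mm at the lid. Origin: centre of its underside, z up. Loose on the table in front of the rack, its middle 145 to 170 mm before the rack's back line, left or right of the third gap. Slides under about 1 N; pushed low it stays upright.
- ramekin: Bystander: an open steel ramekin, 60 mm across the rim, 38 mm high, loose on the table in front of the rack, on the other side of the third gap from the yellow-lidded pot. Origin at the centre of its underside.
- blue_pot: Bystander: a loose pot like the yellow one with a blue lid, home in the first gap. Origin at the centre of its underside.
- red_pot: Bystander: a loose pot with a red lid, home in the fifth gap. Origin at the centre of its underside.

How it is judged (in metres and radians):
On the way, in this order (a step that is already met when the one before it is completed fails the run):
1. the fingertips touch the rail over the first gap (contact force between the fingers and rail above 0.2 N and y of the grasp point in the frame of rack between 0.155 and 0.222 m).
2. still touching, they pass the divider between the first and second gaps (contact force between the fingers and rail above 0.2 N and y of the grasp point in the frame of rack between 0.13 and 0.155 m).
3. they run along the rail over the second gap (contact force between the fingers and rail above 0.2 N and y of the grasp point in the frame of rack between 0.086 and 0.13 m).
4. still touching, they pass the divider between the second and third gaps (contact force between the fingers and rail above 0.2 N and y of the grasp point in the frame of rack between 0.06 and 0.086 m).
5. they reach the rail over the third gap (contact force between the fingers and rail above 0.2 N and y of the grasp point in the frame of rack between 0.01 and 0.06 m).
6. the yellow-lidded pot is pushed home in the third gap (x of caramel_pot in the frame of rack between -0.036 and -0.024 m and y of caramel_pot in the frame of rack between 0.022 and 0.05 m and height (world z) of caramel_pot below 0.004 m and angle between caramel_pot's own z axis and vertical below 0.08 rad), for 0.2 s.
At the end, for the whole second after the job is handed in: The yellow-lidded pot stands upright on the table (within 0.08 rad) in the third gap from the left, home against the backstop: its middle within 6 mm of 30 mm in front of the rack's back line and within 14 mm of the gap's middle, at rest (all of step 6 and linear speed of caramel_pot below 0.02 m/s); the robot touches nothing.
It fails at once if the yellow-lidded pot is lifted off the table by more than 12 mm (height (world z) of caramel_pot above 0.012 m).
It fails at once if the yellow-lidded pot is tipped by more than 0.35 rad (angle between caramel_pot's own z axis and vertical above 0.35 rad).
It fails at once if the rail is pressed with more than 30 N (contact force between the fingers and rail above 30 N).
It fails at once if the fingertips run on along the rail more than 20 mm past the end of the third gap (contact force between the fingers and rail above 0.2 N and y of the grasp point in the frame of rack below -0.02 m).
It fails at once if a pot already in the rack (blue or red lid) or the ramekin is moved by more than 15 mm (distance of any of blue_pot, red_pot, ramekin from where it was at the start of the episode above 0.015 m).
It also fails if it takes over 72 s, if anything falls off the work surface, if the arm or the gripper's body presses on something with over 40 N, if the wrist force passes 120 N, or if a joint passes its speed limit or range.

## Working session

There is one attempt and no reset: what is moved stays moved. The work goes in short steps, Python scripts to look and compute and a shell command to move; the robot and the scene stay as the last step left them, time stands still between calls to the robot, and variables do not carry over. Pictures are saved under pics/ and viewed, at most 10 in all, crops included, and the job is handed in when it is done.

```bash
mkdir -p pics
cat > h.py <<'E'
import numpy as np, cv2
from workcell import bot
def ray(p,uv):
    f=p["img"].shape[0]/2/np.tan(np.radians(p["fovy"])/2)
    R=np.array(p["R"]);t=np.array(p["t"])
    d=R.T@np.array([(uv[0]-p["cx"])/f,(uv[1]-p["cy"])/f,1]);return -R.T@t,d
def onz(p,uv,z):
    c,d=ray(p,uv);return c+d*(z-c[2])/d[2]
def proj(p,X):
    f=p["img"].shape[0]/2/np.tan(np.radians(p["fovy"])/2)
    c=np.array(p["R"])@X+np.array(p["t"]);return [p["cx"]+f*c[0]/c[2],p["cy"]+f*c[1]/c[2]]
E
python3 - <<'E'
from h import *
o=bot.get_obs();print(o["time"],o["ee_pos"],o["tcp_rot"],o["opening"],bot.nose_length)
for n in("top","scene"):
    p=bot.camera(n);cv2.imwrite(f"pics/{n}0.png",p["img"][:,:,::-1]);print(n,p["fovy"],p["cx"],p["cy"],-np.array(p["R"]).T@p["t"])
    for k,z in dict(rack=0,rail=.08,gap1=0,gap3=0,caramel_pot=0,ramekin=0,blue_pot=0,red_pot=0).items():
        for r in bot.landmark_of(k,p)[:2]: print(k,np.round(r["point"],1),round(r["score"],2),np.round(onz(p,r["point"],z),4))
E
```

```text
0.0 [ 0.19460702 -0.51418127  0.23857758] [-1.79923222e+02  8.29377153e-05  2.07294970e+01] 0.08536964445195971 0.008
top 50.067191588307125 316.03588113045566 237.97112713363296 [0.49270045 0.00694547 0.72100759]
rack [362.3 193. ] 0.79 [ 0.6296 -0.0462  0.    ]
rack [249.5 297. ] 0.51 [0.4855 0.115  0.    ]
rail [365.2 181.6] 0.65 [ 0.6289 -0.0444  0.08  ]
rail [434.5 221.5] 0.43 [ 0.5763 -0.1296  0.08  ]
caramel_pot [457.5 320.6] 0.72 [ 0.4482 -0.1727  0.    ]
ramekin [249.1 299.8] 0.76 [0.4816 0.1156 0.    ]
blue_pot [233.1 204.7] 0.7 [0.6165 0.138  0.    ]
red_pot [435.4 221.5] 0.55 [ 0.5867 -0.1479  0.    ]
scene 55.608732516539504 318.54382662272656 234.04545719592483 [0.91889286 0.02028955 0.62952666]
rack [280.4 291.2] 0.64 [ 0.6254 -0.0466  0.    ]
rail [279.2 265.9] 0.77 [ 0.6248 -0.042   0.08  ]
gap1 [402.5 293.4] 0.88 [0.627  0.1379 0.    ]
gap1 [306.8 276.9] 0.68 [ 0.6008 -0.0073  0.    ]
gap3 [402.5 293.4] 0.88 [0.627  0.1379 0.    ]
gap3 [306.8 276.9] 0.68 [ 0.6008 -0.0073  0.    ]
caramel_pot [212.4 197.6] 0.8 [ 0.4498 -0.1745  0.    ]
ramekin [384.4 213.8] 0.75 [0.4812 0.1198 0.    ]
blue_pot [402.8 285.9] 0.7 [0.6145 0.1394 0.    ]
red_pot [218.5 265.9] 0.72 [ 0.583  -0.1464  0.    ]
```

View pics/top0.png

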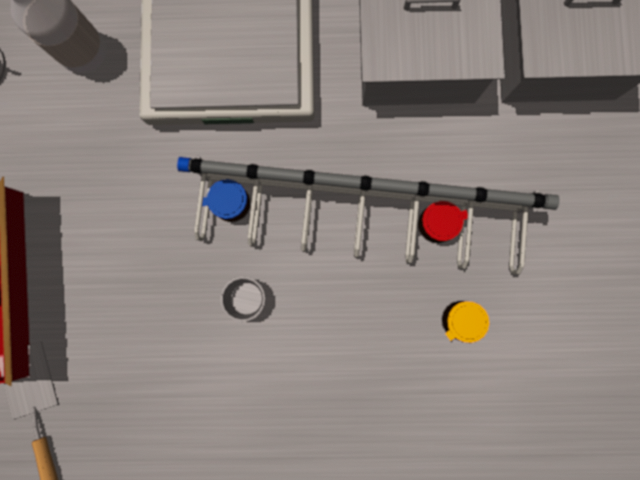

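View pics/scene0.png

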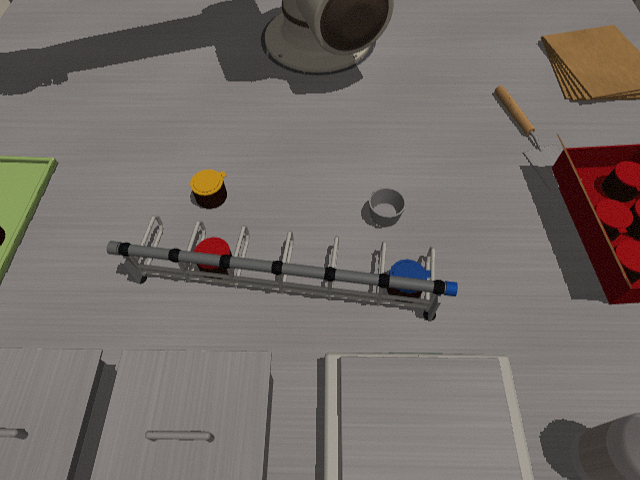

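The top view shows the rail running from the blue cap (184,164) to the grey cap (552,201), with collars at about (252,171), (308,177), (365,183), (423,188) and (480,194). The yellow pot is at (467,322) and the ramekin at (245,299). The scene view agrees. Next I'll fit the rack pose.

```bash
cat > fit.py <<'E'
from h import *
from scipy.optimize import least_squares
ys=np.array([216,144,72,0,-72,-144,-216])/1000
g={"top":[(196,166),(252,171),(308,177),(365,183),(423,188),(480,194),(540,200)],"scene":[(438,288),(385,282),(330,274),(278,268),(225,261),(174,255),(124,248)]}
obs=[]
for n in g:
    p=bot.camera(n);gr=p["img"].max(2).astype(int)
    for y,(u,v) in list(zip(ys,g[n]))[1:6]:
        w=gr[v-9:v+10,u-9:u+10]; m=(w<32);rr,cc=np.nonzero(m)
        c=(u-9+np.median(cc),v-9+np.median(rr)) if len(rr)>20 else (u,v)
        obs.append((p,y,c)); print(n,(u,v),len(rr),c)
def P(x,y,z): return np.array([x[0]-np.sin(x[2])*y,x[1]+np.cos(x[2])*y,z])
f=lambda x:np.concatenate([np.array(proj(p,P(x,y,.081)))-c for p,y,c in obs])
s=least_squares(f,[.629,-.045,-.08],loss="soft_l1");x=s.x
print(x,np.degrees(x[2]),np.round(f(x),1))
R=lambda a,b:np.round([x[0]+np.cos(x[2])*a-np.sin(x[2])*b,x[1]+np.sin(x[2])*a+np.cos(x[2])*b],4)
for k in[(0,.18),(0,.036),(-.03,.036),(-.16,.036)]:print(k,R(*k))
c,s_=np.cos(x[2]),np.sin(x[2])
for k,w in dict(pot=(.449,-.1736),ram=(.4814,.1177),blue=(.6155,.1387),red=(.585,-.147)).items():
    d=np.array(w)-x[:2];print(k,[c*d[0]+s_*d[1],-s_*d[0]+c*d[1]])
E
python3 fit.py
```

```text
top (252, 171) 112 (np.float64(252.0), np.float64(172.0))
top (308, 177) 115 (np.float64(308.0), np.float64(177.0))
top (365, 183) 116 (np.float64(365.5), np.float64(183.0))
top (423, 188) 114 (np.float64(423.0), np.float64(189.0))
top (480, 194) 115 (np.float64(481.0), np.float64(195.0))
scene (385, 282) 172 (np.float64(385.0), np.float64(282.0))
scene (330, 274) 132 (np.float64(329.0), np.float64(274.0))
scene (278, 268) 125 (np.float64(277.0), np.float64(267.0))
scene (225, 261) 160 (np.float64(224.0), np.float64(263.0))
scene (174, 255) 113 (np.float64(174.0), np.float64(255.0))
[ 0.62734426 -0.04490572 -0.12507519] -7.166280677686502 [ 0.9 -0.9  1.1 -0.1  0.2 -0.3 -0.3 -0.5 -0.9 -0.7 -2.3 -2.   0.3 -0.5
 -0.1  0.2  1.5 -2.1  1.  -0.2]
(0, 0.18) [0.6498 0.1337]
(0, 0.036) [ 0.6318 -0.0092]
(-0.03, 0.036) [ 0.6021 -0.0054]
(-0.16, 0.036) [0.4731 0.0108]
pot [np.float64(-0.16089656413123682), np.float64(-0.1499372895856583)]
ram [np.float64(-0.16508914608097808), np.float64(0.14312903781582723)]
blue [np.float64(-0.0346564325489654), np.float64(0.18069387830099273)]
red [np.float64(-0.029277289148753105), np.float64(-0.10657917093314612)]
```

```bash
python3 -m inch '[[3,4,0,-4],[6,8,0,-8],[9,12.5,0,-12],[12,17,0,-16],[15,21,0,-20],[18,25.5,0,-24],[21,30,0,-28],[24,34,0,-28]]' 0 20
python3 -m inch '[[3,5,0,0],[6,10,0,0],[9,15,0,0],[12,20,0,0],[15,24,0,0],[15,24,0,0],[15,24,0,0],[15,24,0,0]]'
python3 - <<'E'
from h import *
o=bot.get_obs();print(o["ee_pos"],o["tcp_rot"],o["q"],o["wrist_force"],o["opening"])
p=bot.camera("wrist");cv2.imwrite("pics/w1.png",p["img"][:,:,::-1]);print(p["mount"],p["fovy"])
E
```

```text
time: 2.0
ee_pos: [0.4354, -0.1727, 0.2395]
tcp_rot: [180.0, -0.0, -7.3]
wrist_force: [0.5, -0.0, 1.0]
opening: -0.0002
grasp_force: 0.0
time: 3.0
ee_pos: [0.5821, -0.0051, 0.2394]
tcp_rot: [-177.4, 0.1, -1.7]
wrist_force: [-0.3, 0.2, -1.0]
opening: -0.0005
grasp_force: 0.0
[ 0.58211328 -0.00513464  0.23943315] [-1.77430920e+02  1.26965809e-01 -1.66832913e+00] [ -1.72745063   9.60595086  15.17135165  95.69501924   2.56894784
 179.94081917] [-0.26201549  0.24885726 -1.00261353] -0.00047761986390632883
[[ 4.72844327e-04 -9.59380518e-01 -2.82114867e-01  7.13803665e-02]
 [ 9.99999830e-01  5.50079187e-04 -1.94569713e-04 -4.21787663e-04]
 [ 3.41851909e-04 -2.82114727e-01  9.59380615e-01 -1.35233160e-01]
 [ 0.00000000e+00  0.00000000e+00  0.00000000e+00  1.00000000e+00]] 59.86163209815337
```

View pics/w1.png

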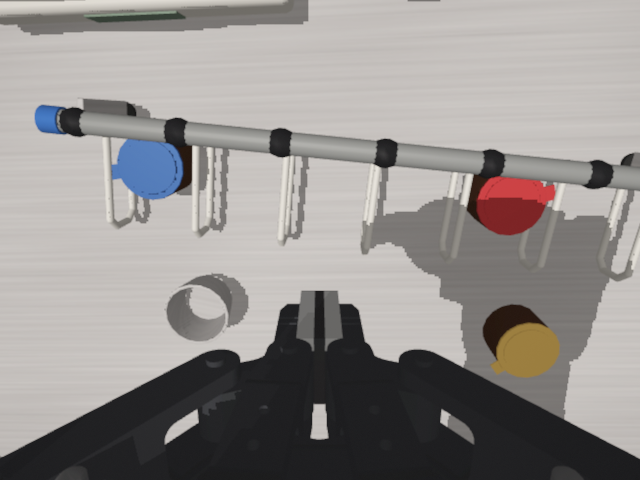

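The wrist view shows collars at (176,131), (281,142), (385,153), (490,163) and (598,174). Joint 6 is at its limit, so I'll go a half turn round. I'm adding this view to the fit.

```bash
cat >> h.py <<'E'
from scipy.spatial.transform import Rotation as Ro
def wrist():
    o=bot.get_obs();p=bot.camera("wrist")
    T=np.eye(4);T[:3,:3]=Ro.from_euler("xyz",o["tcp_rot"],degrees=True).as_matrix();T[:3,3]=o["ee_pos"]
    W=np.linalg.inv(T@np.array(p["mount"]));p["R"]=W[:3,:3];p["t"]=W[:3,3];return p
E
cat > fit2.py <<'E'
from h import *
from scipy.optimize import least_squares
ys=np.array([144,72,0,-72,-144])/1000
g={"top":[(252,172),(308,177),(365.5,183),(423,189),(481,195)],"scene":[(385,282),(329.5,274),(277.5,267.5),(224.5,262),(174,255)],"wrist":[(176,131),(281,142),(385,153),(491,163),(598,174)]}
P=lambda x,y,z:np.array([x[0]-np.sin(x[2])*y,x[1]+np.cos(x[2])*y,z])
ps={n:wrist() if n=="wrist" else bot.camera(n) for n in g}
for use in(["top"],["scene"],["wrist"],list(g)):
    f=lambda x:np.concatenate([np.array(proj(ps[n],P(x,y,.081)))-c for n in use for y,c in zip(ys,g[n])])
    x=least_squares(f,[.629,-.045,-.1],loss="soft_l1").x
    print(use,np.round(x[:2],4),np.degrees(x[2]),abs(f(x)).mean())
    c,s=np.cos(x[2]),np.sin(x[2])
for n in ps:
  for k in("blue_pot","red_pot","caramel_pot","ramekin"):
    for r in bot.landmark_of(k,ps[n])[:1]:
        w=onz(ps[n],r["point"],0)[:2];d=w-x[:2];print(n,k,round(r["score"],2),np.round(w,4),np.round([c*d[0]+s*d[1],-s*d[0]+c*d[1]],4))
E
python3 fit2.py
```

```text
['top'] [ 0.6267 -0.0446] -7.129882751581224 0.42050877265573094
['scene'] [ 0.6287 -0.0447] -7.38592002514809 0.7320176938106385
['wrist'] [ 0.6269 -0.0448] -7.171615048114611 0.8275179419254783
['top', 'scene', 'wrist'] [ 0.627  -0.0447] -7.166974492043429 0.7771983835320451
scene blue_pot 0.6 [0.6162 0.1406] [-0.0338  0.1825]
scene red_pot 0.62 [ 0.5863 -0.1437] [-0.028  -0.1033]
scene caramel_pot 0.82 [ 0.4438 -0.1729] [-0.1658 -0.15  ]
scene ramekin 0.91 [0.4863 0.1208] [-0.1603  0.1467]
wrist blue_pot 0.83 [0.6163 0.1398] [-0.0337  0.1818]
wrist red_pot 0.67 [ 0.584  -0.1503] [-0.0295 -0.1101]
wrist caramel_pot 0.8 [ 0.4497 -0.1753] [-0.1597 -0.1517]
wrist ramekin 0.77 [0.4807 0.1217] [-0.1659  0.1469]
```

```bash
python3 -m inch '[[0,0,0,10],[0,0,0,20],[0,0,0,30],[0,0,0,40],[0,0,0,50],[0,0,0,60],[0,0,0,70],[0,0,0,80]]'
python3 -m inch '[[0,0,0,10],[0,0,0,20],[0,0,0,30],[0,0,0,40],[0,0,0,50],[0,0,0,60],[0,0,0,70],[0,0,0,80]]'
```

```text
time: 4.8
ee_pos: [0.5824, -0.0051, 0.2393]
tcp_rot: [-177.4, 0.1, 78.7]
wrist_force: [-0.1, -1.1, -0.1]
opening: -0.0
grasp_force: 0.0
time: 5.8
ee_pos: [0.5824, -0.0051, 0.2392]
tcp_rot: [-177.4, 0.1, 158.7]
wrist_force: [0.2, -0.1, 0.3]
opening: -0.0
grasp_force: 0.0
```

```bash
python3 -m inch '[[2,4,0,4],[4,8,0,8],[6,12,0,12],[6.8,14.4,0,14],[6.8,14.4,-4,14],[6.8,14.4,-8,14],[6.8,14.4,-12,14],[6.8,14.4,-12,14]]'
python3 - <<'E'
from h import *
o=bot.get_obs();print(o["q"],o["wrist_force"],o["ee_pos"])
E
```

```text
time: 6.8
ee_pos: [0.6486, 0.1385, 0.1159]
tcp_rot: [-177.3, -0.2, 172.3]
wrist_force: [-0.5, 0.2, -0.2]
opening: -0.0002
grasp_force: 0.0
[13.07876305 21.1627196  15.54116368 85.52242379 -2.44533525 20.75967038] [-0.53728038  0.19591718 -0.17647182] [0.64857217 0.1385408  0.11591028]
```

```bash
python3 -m inch '[[0,0,-0.8,0],[0,0,-1.5,0],[0,0,-1.8,0],[0,0,-2,0],[0,0,-2.1,0],[0,0,-2.2,0],[0,0,-2.3,0],[0,0,-2.3,0]]'
```

```text
time: 7.8
ee_pos: [0.6504, 0.1389, 0.0963]
tcp_rot: [-177.4, 0.1, 172.3]
wrist_force: [-0.5, -0.4, -0.1]
opening: 0.0001
grasp_force: 0.1
```

```bash
python3 -m inch '[[0,0,0,0],[0,0,0,0],[0,0,-0.1,0],[0,0,-0.1,0],[0,0,-0.2,0],[0,0,-0.2,0],[0,0,-0.3,0],[0,0,-0.3,0]]'
```

```text
time: 8.8
ee_pos: [0.6504, 0.1389, 0.0934]
tcp_rot: [-177.4, 0.1, 172.3]
wrist_force: [-0.8, -1.0, 2.5]
opening: 0.0002
grasp_force: 1.5
```

```bash
python3 -m inch '[[0,0,-0.2,0],[-0.05,-0.4,-0.2,0],[-0.12,-1,-0.2,0],[-0.2,-1.6,-0.2,0],[-0.28,-2.2,-0.2,0],[-0.35,-2.8,-0.2,0],[-0.42,-3.4,-0.2,0],[-0.5,-4,-0.2,0]]'
```

```text
time: 9.8
ee_pos: [0.6455, 0.0988, 0.0916]
tcp_rot: [-177.5, 0.1, 172.3]
wrist_force: [0.3, 4.5, 5.7]
opening: -0.0003
grasp_force: 2.9
```

```bash
python3 -m inch '[[-0.08,-0.6,0,0],[-0.16,-1.3,0,0],[-0.25,-2,0,0],[-0.34,-2.7,0,0],[-0.42,-3.4,0,0],[-0.51,-4.1,0,0],[-0.6,-4.8,0,0],[-0.68,-5.4,0,0]]'
python3 -m inch '[[-0.08,-0.6,0,0],[-0.16,-1.3,0,0],[-0.25,-2,0,0],[-0.34,-2.7,0,0],[-0.42,-3.4,0,0],[-0.51,-4.1,0,0],[-0.62,-5,0,0],[-0.62,-5,0,0]]'
```

```text
time: 10.8
ee_pos: [0.6385, 0.0444, 0.0913]
tcp_rot: [-177.4, 0.1, 172.3]
wrist_force: [-0.9, 2.5, 3.7]
opening: -0.0001
grasp_force: 2.3
time: 11.8
ee_pos: [0.6322, -0.0062, 0.0913]
tcp_rot: [-177.4, 0.1, 172.3]
wrist_force: [-0.5, -1.9, 4.6]
opening: 0.0001
grasp_force: 2.3
```

```bash
python3 -m inch '[[0,0,3,0],[0,0,6,0],[-3,-3.5,7,-10],[-6,-7,7,-20],[-9,-11,7,-30],[-12,-15,7,-40],[-15,-19,7,-50],[-19.1,-22.8,7,-60]]' 4
python3 -m inch '[[0,0,0,-10],[0,0,0,-20],[0,0,0,-29.5],[0,0,-3,-29.5],[0,0,-6,-29.5],[0,0,-8,-29.5],[0,0,-8,-29.5],[0,0,-8,-29.5]]'
python3 - <<'E'
from h import *
p=wrist();cv2.imwrite("pics/w2.png",p["img"][:,:,::-1])
p=bot.camera("top");cv2.imwrite("pics/t2.png",p["img"][:,:,::-1])
for r in bot.landmark_of("caramel_pot",p)[:1]: print(r["score"],onz(p,r["point"],0))
E
```

```text
time: 12.8
ee_pos: [0.4399, -0.2343, 0.1604]
tcp_rot: [-177.3, 0.1, 112.0]
wrist_force: [0.4, -0.2, -0.1]
opening: 0.0398
grasp_force: 0.0
time: 13.8
ee_pos: [0.4414, -0.2333, 0.0819]
tcp_rot: [-177.4, 0.1, 82.8]
wrist_force: [0.8, -0.1, 1.1]
opening: 0.0398
grasp_force: 0.0
0.84 [ 0.4524151  -0.17657386  0.        ]
```

View pics/w2.png

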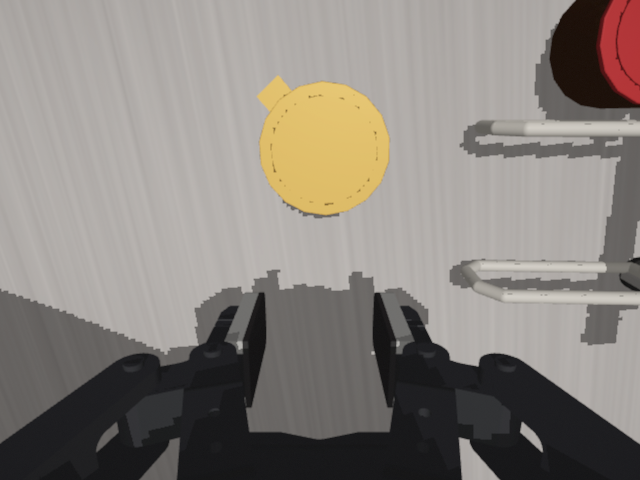

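The pot is centred between the open fingers, at col 325 against 319, with its tab pointing up-left, away from the contact. I'll descend and push.

```bash
python3 -m inch '[[0,0,-3,0],[0,0,-5.5,0],[0,0,-6.4,0],[0,0,-6.4,0],[0.06,0.5,-6.4,0],[0.12,1,-6.4,0],[0.25,2,-6.4,0],[0.38,3,-6.4,0]]'
python3 -m inch '[[0.12,1,0,0],[0.25,2,0,0],[0.38,3,0,0],[0.5,4,0,0],[0.62,5,0,0],[0.75,6,0,0],[0.88,7,0,0],[1,8,0,0]]'
python3 - <<'E'
from h import *
print(bot.get_obs()["ee_pos"])
p=wrist();cv2.imwrite("pics/w3.png",p["img"][:,:,::-1])
for r in bot.find_in("caramel_pot",p)[:1]: print(r["score"],r["point"])
E
```

```text
time: 14.95
ee_pos: [0.4453, -0.2024, 0.0175]
tcp_rot: [-177.4, 0.1, 82.8]
wrist_force: [-0.1, -1.9, 1.3]
opening: 0.0401
grasp_force: 0.5
time: 15.95
ee_pos: [0.4553, -0.1224, 0.0173]
tcp_rot: [-177.4, 0.1, 82.8]
wrist_force: [0.8, -1.9, 1.7]
opening: 0.0399
grasp_force: 0.9
[ 0.45525345 -0.12244587  0.01732843]
0.66 [313.7, 260.2]
```

View pics/w3.png

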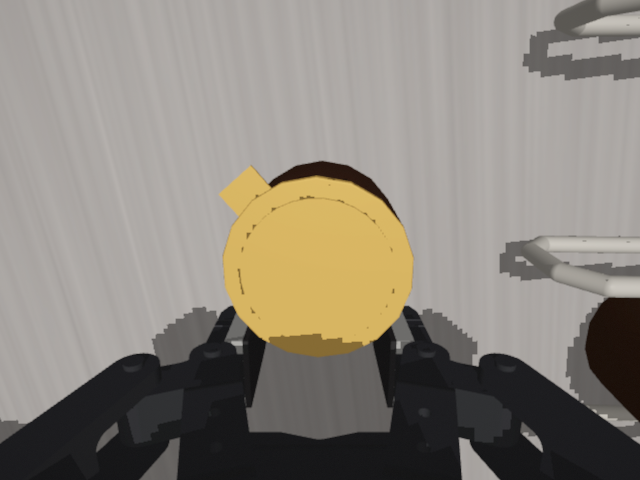

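The pot is nested stably against both fingers, with its lid at (318,265). Continuing.

```bash
python3 -m inch '[[0.12,1,0,0],[0.28,2.2,0,0],[0.42,3.4,0,0],[0.58,4.6,0,0],[0.72,5.8,0,0],[0.88,7,0,0],[1,8,0,0],[1.12,9,0,0]]'
cat > pot.py <<'E'
from h import *
x=np.array([.627,-.0447]);a=np.radians(-7.17);c,s=np.cos(a),np.sin(a)
rk=lambda w:np.round([c*(w[0]-x[0])+s*(w[1]-x[1]),-s*(w[0]-x[0])+c*(w[1]-x[1])],4)
def run(cams=("wrist","top","scene")):
    o=bot.get_obs();print("tcp rack",rk(o["ee_pos"]),o["ee_pos"],"f",o["wrist_force"],o["time"])
    for n in cams:
        p=wrist() if n=="wrist" else bot.camera(n)
        h=cv2.cvtColor(p["img"],cv2.COLOR_RGB2HSV)
        m=cv2.inRange(h,(18,110,60),(32,255,255));m=cv2.morphologyEx(m,cv2.MORPH_OPEN,np.ones((3,3) if n!="wrist" else (25,25),np.uint8))
        k,l,st,ce=cv2.connectedComponentsWithStats(m)
        if k>1:
            i=1+np.argmax(st[1:,4]);w=onz(p,ce[i],.044);print(n,"lid",np.round(ce[i]),st[i,4],np.round(w,4),rk(w))
        for r in bot.landmark_of("caramel_pot",p)[:1]: print(n,"lm",round(r["score"],2),rk(onz(p,r["point"],0)))
if __name__=="__main__": run()
E
python3 pot.py
```

```text
time: 17.05
ee_pos: [0.4664, -0.0324, 0.0173]
tcp_rot: [-177.4, 0.1, 82.8]
wrist_force: [-0.2, -0.4, -0.3]
opening: 0.0399
grasp_force: 0.4
tcp rack [-0.1608 -0.0078] [ 0.46643884 -0.03239556  0.0172897 ] f [-0.17673946 -0.36834071 -0.34244938] 17.05
wrist lid [315. 263.] 27819 [4.704e-01 1.000e-04 4.400e-02] [-0.161   0.0249]
top lm 0.71 [-0.0329  0.1846]
scene lid [313. 193.] 697 [0.4728 0.0009 0.044 ] [-0.1587  0.026 ]
scene lm 0.59 [-0.1649  0.0255]
```

```bash
python3 -m inch '[[0.07,0.6,0,0],[0.14,1.1,0,0],[0.14,1.1,0,0],[0,0,0,0],[-0.25,-2,0,0],[-0.25,-2,2,0],[-0.25,-2,5,0],[-0.25,-2,8,0]]'
python3 -m inch '[[0,0,2,10],[-2,1,2,20],[-4,3,2,30],[-6,5,2,40],[-6.6,7.3,2,50],[-6.6,7.3,2,60],[-6.6,7.3,2,70],[-6.6,7.3,2,80]]' 2
python3 -m inch '[[0,0,0,10],[0,0,0,10],[0,0,-2,10],[0,0,-4,10],[0,0,-4,10],[0,0,-4,10],[0,0,-4,10],[0,0,-4,10]]'
python3 pot.py
python3 - <<'E'
from h import *
p=wrist();cv2.imwrite("pics/w4.png",p["img"][:,:,::-1])
E
```

```text
time: 18.35
ee_pos: [0.4635, -0.0539, 0.0981]
tcp_rot: [-177.4, 0.1, 82.8]
wrist_force: [1.2, 0.2, -1.0]
opening: 0.0399
grasp_force: 0.0
time: 19.35
ee_pos: [0.3978, 0.0194, 0.1174]
tcp_rot: [-177.4, 0.1, 163.2]
wrist_force: [0.5, 0.4, -0.4]
opening: 0.0201
grasp_force: 0.0
time: 20.35
ee_pos: [0.3982, 0.0199, 0.0779]
tcp_rot: [-177.4, 0.2, 172.8]
wrist_force: [-1.0, -0.5, -0.1]
opening: 0.0201
grasp_force: 0.0
tcp rack [-0.2351  0.0356] [0.39816311 0.01992152 0.07785299] f [-0.99585775 -0.54896835 -0.08148556] 20.35
wrist lid [319. 409.] 4365 [0.4616 0.0107 0.044 ] [-0.171   0.0343]
wrist lm 0.82 [-0.1596  0.0329]
top lid [326. 306.] 1410 [0.472  0.0088 0.044 ] [-0.1604  0.0337]
top lm 0.71 [-0.1633  0.0334]
scene lid [318. 194.] 743 [0.4738 0.0092 0.044 ] [-0.1587  0.0344]
scene lm 0.94 [-0.1658  0.0381]
```

View pics/w4.png

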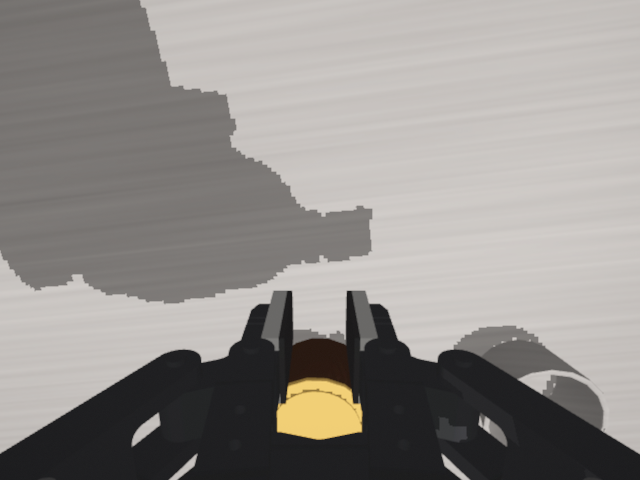

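The pot is lined up with the fingers, lid at (319,409), and the ramekin is clear to the right. Lower and push in.

```bash
python3 -m inch '[[0,0,-3,0],[0,0,-5.5,0],[0,0,-6,0],[0,0,-6,0],[1,-0.12,-6,0],[2,-0.25,-6,0],[3,-0.38,-6,0],[4,-0.5,-6,0]]'
python3 -m inch '[[1,-0.12,0,0],[2,-0.25,0,0],[3,-0.38,0,0],[4,-0.5,0,0],[5,-0.62,0,0],[6,-0.75,0,0],[7,-0.88,0,0],[7,-0.88,0,0]]'
python3 pot.py
python3 - <<'E'
from h import *
p=bot.camera("scene");cv2.imwrite("pics/s5.png",p["img"][120:360,160:480,::-1].repeat(2,0).repeat(2,1))
E
```

```text
time: 21.7
ee_pos: [0.4387, 0.0148, 0.0174]
tcp_rot: [-177.4, 0.1, 172.8]
wrist_force: [-1.6, 0.5, 1.4]
opening: 0.0199
grasp_force: 0.8
time: 22.7
ee_pos: [0.5086, 0.006, 0.0173]
tcp_rot: [-177.4, 0.1, 172.8]
wrist_force: [0.4, 0.6, -0.6]
opening: 0.02
grasp_force: 0.0
tcp rack [-0.1238  0.0355] [0.50857252 0.00600027 0.0172749 ] f [ 0.37319107  0.61003146 -0.60829239] 22.7
wrist lid [319. 414.] 3515 [0.5258 0.0054 0.044 ] [-0.1067  0.0371]
wrist lm 0.73 [-0.0873  0.0368]
scene lid [314. 232.] 881 [0.5471 0.003  0.044 ] [-0.0852  0.0373]
scene lm 0.6 [-0.0916  0.0372]
```

View pics/s5.png

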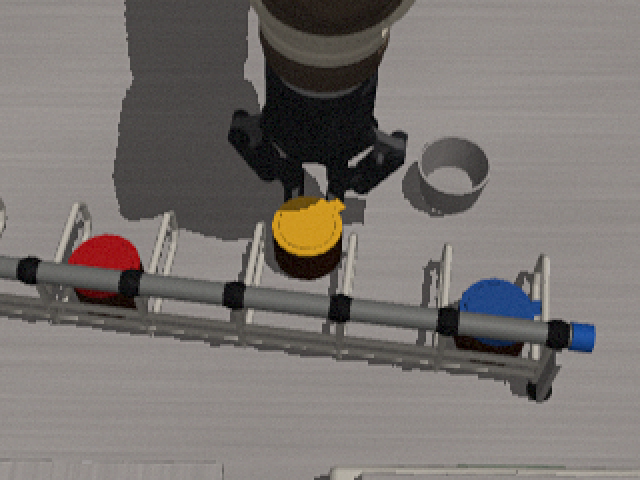

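The pot is upright at the mouth of the third gap, lid at (308,228) in the crop, with the tab beside the fingers. Pushing on, slower.

```bash
python3 -m inch '[[0.4,-0.05,0.5,0],[1.1,-0.14,0.5,0],[1.8,-0.22,0.5,0],[2.5,-0.31,0.5,0],[3.2,-0.4,0.5,0],[3.9,-0.49,0.5,0],[4.6,-0.58,0.5,0],[5,-0.62,0.5,0]]'
python3 -m inch '[[0.1,-0.01,0,0],[0.2,-0.02,0,0],[0.3,-0.04,0,0],[0.4,-0.05,0,0],[0.5,-0.06,0,0],[0.6,-0.08,0,0],[0.6,-0.08,0,0],[0.6,-0.08,0,0]]'
python3 pot.py
```

```text
time: 24.05
ee_pos: [0.5583, -0.0002, 0.0222]
tcp_rot: [-177.4, 0.1, 172.8]
wrist_force: [-1.6, -0.2, 1.8]
opening: 0.0196
grasp_force: 0.9
time: 25.05
ee_pos: [0.5639, -0.0009, 0.0223]
tcp_rot: [-177.4, 0.1, 172.8]
wrist_force: [0.8, 0.9, -0.3]
opening: 0.0199
grasp_force: 0.1
tcp rack [-0.068   0.0356] [ 0.56393221 -0.00089494  0.02231732] f [ 0.76545443  0.89388777 -0.27280551] 25.05
wrist lid [319. 409.] 4342 [ 0.5831 -0.0019  0.044 ] [-0.0489  0.037 ]
wrist lm 0.74 [-0.0318  0.0359]
scene lid [310. 258.] 565 [ 0.5911 -0.002   0.044 ] [-0.0409  0.0379]
```

```bash
python3 -m inch '[[0.05,-0.01,0,0],[0.1,-0.01,0,0],[0.15,-0.02,0,0],[0.2,-0.02,0,0],[0.2,-0.02,0,0],[0.2,-0.02,0,0],[0.2,-0.02,0,0],[0.2,-0.02,0,0]]'
```

```text
time: 26.35
ee_pos: [0.5659, -0.0011, 0.0223]
tcp_rot: [-177.4, 0.1, 172.8]
wrist_force: [-1.7, 0.0, 0.2]
opening: 0.0198
grasp_force: 0.5
```

```bash
python3 -m inch '[[0.05,-0.01,0,0],[0.1,-0.01,0,0],[0.15,-0.02,0,0],[0.2,-0.02,0,0],[0.2,-0.02,0,0],[0.2,-0.02,0,0],[0.2,-0.02,0,0],[0.2,-0.02,0,0]]'
```

```text
time: 27.35
ee_pos: [0.5663, -0.0011, 0.0222]
tcp_rot: [-177.4, -0.1, 172.8]
wrist_force: [-10.8, 1.2, 7.1]
opening: 0.0199
grasp_force: 5.1
```

The force jumped to 11 N with the TCP stopped, so the pot is home. Backing off.

```bash
python3 -m inch '[[-0.2,0.02,0,0],[-0.6,0.08,0,0],[-2,0.25,0,0],[-4,0.5,0,0],[-7,0.9,0,0],[-10,1.25,0,0],[-13,1.6,0,0],[-16,2,0,0]]'
python3 -m inch '[[0,0,4,0],[0,0,8,0],[-3,0,12,0],[-6,0,15,0],[-6,0,15,0],[-6,0,15,0],[-6,0,15,0],[-6,0,15,0]]'
python3 - <<'E'
import pot
pot.run(("top","scene"))
from h import *
p=bot.camera("top");cv2.imwrite("pics/t6.png",p["img"][140:340,160:480,::-1].repeat(2,0).repeat(2,1))
for q in(p,bot.camera("scene")):
  for k in("blue_pot","red_pot","ramekin"):
    for r in bot.landmark_of(k,q)[:1]:print(k,pot.rk(onz(q,r["point"],0)))
E
```

```text
time: 28.35
ee_pos: [0.4063, 0.0188, 0.0221]
tcp_rot: [-177.4, 0.1, 172.8]
wrist_force: [-0.6, -0.4, 0.5]
opening: 0.0199
grasp_force: 0.0
time: 29.35
ee_pos: [0.3478, 0.0187, 0.1714]
tcp_rot: [-177.4, 0.0, 172.8]
wrist_force: [0.2, 0.3, -0.3]
opening: 0.0198
grasp_force: 0.0
tcp rack [-0.2849  0.028 ] [0.34780024 0.01865853 0.17140515] f [ 0.19269906  0.349509   -0.27220441] 29.35
top lid [334. 209.] 1351 [ 0.6007 -0.0042  0.044 ] [-0.0312  0.0369]
top lm 0.94 [-0.0261  0.0359]
scene lid [310. 258.] 525 [ 0.592  -0.0021  0.044 ] [-0.0401  0.0379]
scene lm 0.64 [-0.0282  0.036 ]
blue_pot [-0.0304  0.1807]
red_pot [-0.0277 -0.1068]
ramekin [-0.1629  0.1438]
blue_pot [-0.0339  0.1765]
red_pot [-0.0283 -0.1062]
ramekin [-0.1664  0.1493]
```

View pics/t6.png

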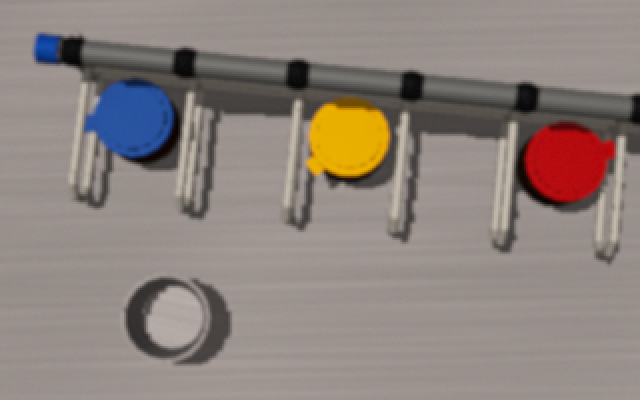

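The pot stands upright in the third gap, lid at (349,138) in the crop, level with the blue and red pots. The other pots and the ramekin haven't moved. Handing in.

```bash
python3 -c "
from workcell import bot
print(bot.job_done())"
```

```text
the job is handed in; nothing more can be done
None
```

The job is handed in (no verdict came back): I ran the closed fingertips along the rail from the first gap to the third, then pushed the yellow-lidded pot home there; it stands upright and clear of the hand, and the other pots and the ramekin show no movement in the last pictures.

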